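# Check that a part clamp's hand lever stops short of its bar

## Task

Check the model-maker's bench clamp with the orange lever: with the backs of the fingers (no gripping, no finger between lever and bar) press the lever gently in towards its steel bar until it comes up against its stop, and keep it there for about a second. Then ease the lever back out under the fingers, without letting it snap, until it is fully home, and move clear of it. Leave the bar, the clamp with the blue lever and the loose things around as they are.

Things in the scene. Friction and masses are not known exactly. Their poses are not given: they have to be found in the camera images.
- clamp: the clamp to check, screwed to the bench, left or right of the two, yaw within 0.35 rad. Origin on the bench below the middle of its bar; x points square to the bar from the lever's (robot's) side to the jaws, y along the bar, z up. Grey base plate 180 x 180 x 12 mm, centred at x = 15 mm. Lever hinge: upright pin at x = -30, y = -70 mm. Jaws at x = 47 to 77 mm, 78 mm high; they open as the lever goes in.
- clamp_bar: its fixed round steel bar, not to be pressed: along y over the clamp's x = 0, 170 mm long, 18 mm thick, axis 70 mm above the bench, on two 16 mm posts at y = -74 and +74 mm. Same origin and axes as the clamp.
- clamp_pad (a point): where to press the orange lever: middle of its outer face, 95 mm from the hinge, 70 mm above the bench; moves with the lever. Its x axis points in, through the lever to the bar; its y along the lever to the free end (37 mm on). The lever is a straight bar 12 mm thick, 18 mm tall; below it 49 mm of air to the base plate, nothing there but a 26 mm post under the hinge.
- clamp_lever (a joint): orange lever's angle, rad: 0 = out (home), held by a spring, leaning 0.36 rad away from the bar towards the robot; 0.38 = in, on its stop, about parallel to the bar, with 15 mm left between them. The pad travels about 35 mm. It takes about 4 N at the pad to start and 7 to 8 N to reach the stop; the stop itself is firm. Let go, it snaps home.
- spare: the other clamp, alike but with a blue lever, screwed to the bench, turned up to 0.35 rad; to be left alone. Origin, axes and sizes as the first.
- spare_lever (a joint): angle of the blue lever in rad, 0 = out; stays there.
- pier: loose grey model bridge pier, upright, 46 x 36 mm foot, 68 mm high; origin in the middle of its foot.
- paintpot: loose little amber paint jar with a white cap, 36 mm across, 45 mm high; origin in the middle of its foot.
- tape: loose yellow roll of tape lying flat, 64 mm across, 20 mm high; origin in the middle of its underside; in front of the blue-lever clamp.
- marker: loose red and white marker pen lying on the bench in front of the orange-lever clamp, 112 x 17 mm, 15 mm high; origin on the bench 45 mm from its red end, its x axis along the pen.
Mind the look-alikes: they are no part of the job. Of the things like the marker, leave any that is brown, turquoise or yellow; of the rest the smaller one is meant.

How it is judged:
By the outcome, as a careful person would: the job done as asked, in the order asked, and still so for the second after the job is handed in, with the robot touching nothing.
It also fails if it takes over 38 s, if anything falls off the work surface, if the arm or the gripper's body presses on something with over 40 N, if the wrist force passes 120 N, or if a joint passes its speed limit or range.

## Robot

A 6-joint arm with a two-finger parallel gripper is mounted at the origin on the work surface. World frame = base frame: x ahead of the robot, y to its left, z up, the work surface at z = 0. Lengths are in m, angles in rad, forces in N, time in s.
With the tool pointing down it reaches from about 0.3 to 0.775 m from the base axis. Payload 14.6 kg.
Tool frame: the origin (TCP) lies on the centre line of the jaws, within the pads' length; the fingertips stand 19 mm ahead of it and the grasp point (between the pads) is the TCP (ctrl.tip_reach is the distance from the TCP to the fingertips, in m); x points along the fingers, y is the direction in which the jaws open and shut, and the axes are right-handed (so a half turn about x gives the same grasp; the last joint's range is limited). The gripper opens to 94 mm and grips with 3 to 60 N. Pads are 16 mm wide; open, the fingers measure 119 mm over their backs; the gripper's body (75 mm by 177 mm) begins 78 mm behind the grasp point.
Start: joints at [-1.403, 0.3, 1.521, -0, 1.321, -0.067], TCP at [0.128, -0.535, 0.224] pointing down, gripper open.
Joint ranges: [-3.03, 3.03], [-0.79, 2.21], [0.23, 2.52], [-1.04, 4.18], [0, 3.07], [-2.55, 2.55]. Speed limits (rad/s): [2.22, 2.22, 2.57, 3.14, 3.14, 3.14].

## Interface

Orientations are given as [roll, pitch, yaw] about the fixed x, y, z axes, in that order (R = Rz(yaw) Ry(pitch) Rx(roll)).
In Python, from station import ctrl, optics, models gives the robot as it stands. The module is installed in compiled form; this text tells all that it offers.
- The arm moves only by the tool arm_command, never from a script. Its argument "deltas" is a list of rows, each an object with "translation": the shift along the tool's x, y, z in units of 25 mm (1.0 is 25 mm), a list of three; "turn": the turn, a rotation vector about the tool's x, y, z in units of 5 degrees (1.0 is 5 degrees), a list of three. In form: [{"translation": [x, y, z], "turn": [rx, ry, rz]}, ...]. A call has 1 to 12 rows; each row is the pose to reach, as a shift and turn from the pose commanded when the call began, along the tool's axes at that moment; what a row does not reach only later rows make up. A row lasts 1/12 s, in which the tool goes at most 41.7 mm and 7.16 degrees, less where a joint would pass 70% of its speed; a pose out of reach is approached as far as the arm can. A call with a gripper value outside its range is refused whole. "gripper" is the finger opening in mm, from 0 to 94, set as the call begins (left out, the last holds). The fingers move at their own pace and stop on an object; "force" is the grip in N (left out, the last holds). Time passes only in rows, so rows that repeat a pose let the fingers close. It gives the time, the measured TCP pose, the force and the opening at its end, in the units of the state.
- ctrl.get_obs(): the state, without advancing time (a new reading comes with each control period).
- optics.camera(name): name is "scene" or "side" or "wrist"; returns the picture (400x640x3 uint8, red, green, blue); there is no depth.
- optics.get_calibration(name): a dict with "K" (3x3 intrinsics, pixels), "origin" and "orientation" of the camera in the world. Camera axes: x right, y down, z forward; pixel columns grow to the right and rows downward; lengths in m; the calibration is good to about 2 mm. The wrist camera is an equidistant fisheye: a pixel r from the principal point sees the ray r / f radians off the axis. A picture is of the moment at which its call begins: read the wrist's pose just before it. get_calibration takes no time and is no camera call; for the wrist camera it gives the pose at the moment of the call.
- ctrl.hand_in(): hands the job in, once; it reports no verdict.
Trained networks look in the newest picture that a camera, given by its name, has taken for a name from the list of things; names that differ only in an ending like _2 or _b are one class to them, and where a whole thing is asked for, a point or a joint stands for the part that bears it (a point fixed in the world has none). Each returns a list of dicts, best first, with "score" (0 to 1); they miss things now and then, are a little off and sometimes report something else, mostly with a low value. They report only what shows in the picture. A call takes as long as a camera call. They do not tell look-alikes from the thing itself.
- models.look_for(target, camera): "box" ([left, top, right, bottom] in pixels, round what is visible of it).
- models.cut_out(target, camera): "pixels" (400x640 bool, what is visible of it) and "box" ([left, top, right, bottom] in pixels, round what is visible of it).
- models.mark_of(target, camera): "at" ([column, row] in pixels: a listed point, or the origin of a listed thing).
The state is a dict: "time_s": time; "qpos": joint angles; "joint_vel": joint speeds; "tau": joint torques, N m; "ee_pos": TCP position; "eef_rot": TCP orientation; "force": force on the tool from outside, world axes, zero at the start; "moment": the same for the moment, N m; "grip_width": finger opening in m.
Only numpy, scipy, OpenCV 4.12 (cv2) and the standard library are available. Lean on these libraries where they do the work, as an engineer would, in place of code of your own. Each camera call takes 0.05 s, during which the arm holds its last target.

## Working session

There is one attempt and no reset: what is moved stays moved. The work goes in short steps, Python scripts to look and compute and a tool call to move; the robot and the scene stay as the last step left them, time stands still between calls to the robot, and variables do not carry over. Pictures are saved under pics/ and viewed, and the job is handed in when it is done.

Besides the shell and the picture viewer there is one more tool, called after ">>>" as name([rows], argument=value, ...), one row to a line, values as JSON. arm_command: Moves the arm, as the interface text tells. Its arguments: {"type":"object","properties":{"deltas":{"type":"array"},"gripper":{"type":"number"},"force":{"type":"number"}},"required":["deltas"]}

```bash
mkdir -p pics; cat > h.py <<'E'
import numpy as np, cv2
from station import ctrl, optics, models
def snap(n,f):
    im=optics.camera(n); cv2.imwrite('pics/'+f,im[:,:,::-1]); return im
E
python3 - <<'E'
from h import *
for n in ['scene','side']:
    snap(n,n+'1.png'); c=optics.get_calibration(n); print(n,c)
    for t in ['clamp','clamp_pad','clamp_bar','spare','marker']:
        try: print(t,[(np.round(d['at']),round(d['score'],2)) for d in models.mark_of(t,n)])
        except Exception as e: print(t,e)
s=ctrl.get_obs(); print(s)
E
```

```text
scene {'K': array([[396.29347627,   0.        , 318.61662875],
       [  0.        , 396.29347627, 195.77079118],
       [  0.        ,   0.        ,   1.        ]]), 'origin': array([ 1.17156933, -0.01536271,  0.78926649]), 'orientation': array([-2.36878648,  0.01273738,  1.42790125])}
clamp [(array([374., 240.]), 0.83)]
clamp_pad []
clamp_bar [(array([198., 214.]), 0.48)]
spare [(array([209., 272.]), 0.73)]
marker [(array([377., 185.]), 0.63), (array([332., 174.]), 0.63), (array([426., 186.]), 0.62), (array([241., 188.]), 0.61), (array([424., 150.]), 0.58)]
side {'K': array([[454.13534419,   0.        , 323.09096327],
       [  0.        , 454.13534419, 197.60590279],
       [  0.        ,   0.        ,   1.        ]]), 'origin': array([0.3747004 , 1.16037555, 0.86388408]), 'orientation': array([-2.18904448,  0.0128022 , -3.05739622])}
clamp [(array([286., 247.]), 0.97), (array([326., 207.]), 0.51)]
clamp_pad [(array([304., 240.]), 0.8)]
clamp_bar [(array([284., 250.]), 0.82)]
spare [(array([292., 172.]), 0.64)]
marker [(array([371., 234.]), 0.95), (array([408., 319.]), 0.93), (array([334., 300.]), 0.66), (array([346., 261.]), 0.65), (array([369., 182.]), 0.6)]
{'time_s': 0.6, 'qpos': array([-1.40257259e+00,  2.99898573e-01,  1.52102521e+00,  1.82411254e-05,
        1.32069354e+00, -6.65737274e-02]), 'joint_vel': array([ 6.21311259e-06,  7.07838894e-04,  1.14798240e-03,  1.53137473e-05,
       -9.78397498e-05, -5.11043705e-04]), 'tau': array([ 8.69322375e-04, -5.31479967e+01, -3.52826464e+01,  7.08793849e-02,
        2.13106012e-02, -2.38568146e-05]), 'ee_pos': array([ 0.12796785, -0.53488746,  0.22443569]), 'eef_rot': array([-2.25901862,  1.57076598,  1.11736699]), 'force': array([ 0.60011488, -0.49184275, -1.28561215]), 'moment': array([ 0.01047601, -0.00059061, -0.00020461]), 'grip_width': 0.09418209349977069}
```

View pics/scene1.png

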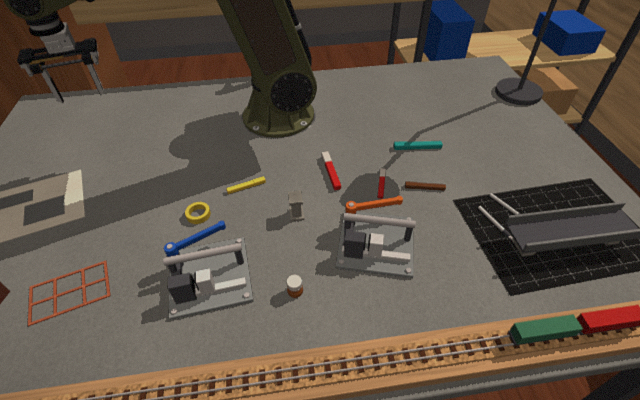

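View pics/side1.png

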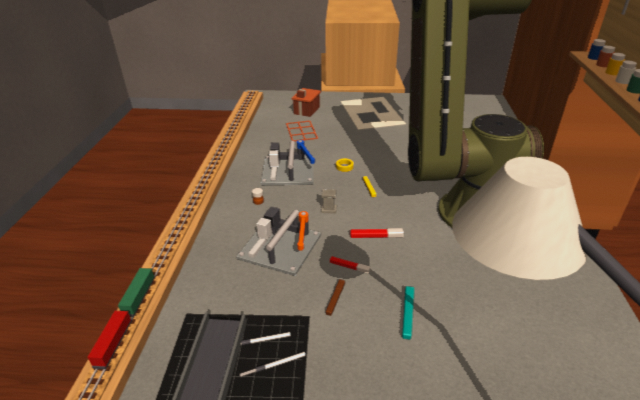

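```bash
python3 - <<'E'
import cv2
a=cv2.imread('pics/scene1.png')[130:290,310:460]; b=cv2.imread('pics/side1.png')[195:285,230:335]
cv2.imwrite('pics/c1.png',cv2.resize(a,None,fx=3.7,fy=3.7,interpolation=2)); cv2.imwrite('pics/c2.png',cv2.resize(b,None,fx=6,fy=6,interpolation=2))
E
```

```text
(no output)
```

View pics/c1.png

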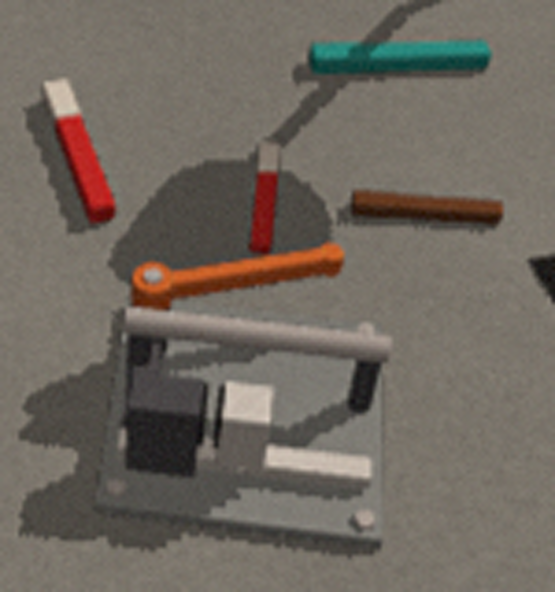

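View pics/c2.png

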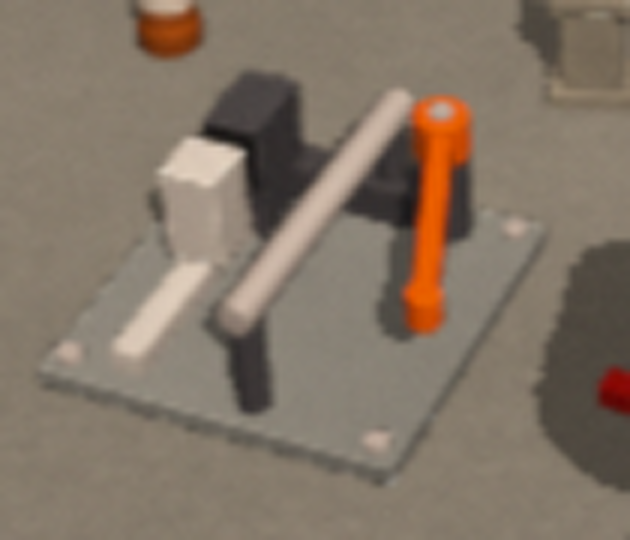

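```bash
cat > fit.py <<'E'
from h import *
from scipy.optimize import least_squares
from scipy.spatial.transform import Rotation as R
def proj(n,P):
    c=optics.get_calibration(n); M=R.from_euler('xyz',c['orientation']).as_matrix()
    p=(np.atleast_2d(P)-c['origin'])@M; p=p/p[:,2:]; return (p@c['K'].T)[:,:2]
L=np.array
def lev(a,s,z,off=0): # along s from hinge, lever angle a ; direction leaning to -x
    t=0.36-a; d=L([-np.sin(t),np.cos(t)]); n=L([np.cos(t),np.sin(t)])
    p=L([-.03,-.07])+s*d+off*n; return [p[0],p[1],z]
E
cat > f1.py <<'E'
from fit import *
S=[([0,-.085,.07],(130,320)),([0,.085,.07],(385,348)),([.105,.09,.012],(381,537)),([.105,-.09,.012],(97,503)),([-.03,-.07,.083],(152,275)),(lev(0,.132,.07),(337,263))]
D=[([0,-.085,.07],(400,98)),([0,.085,.07],(237,318)),([-.075,.09,.012],(385,475)),([.105,.09,.012],(42,372)),([-.075,-.09,.012],(545,230)),(lev(0,.132,.07),(424,312)),([-.03,-.07,.083],(440,112))]
PS=L([p for p,_ in S]);uS=L([(310+u/3.7,130+v/3.7) for _,(u,v) in S])
PD=L([p for p,_ in D]);uD=L([(230+u/6,195+v/6) for _,(u,v) in D])
def T(q,P): return P@R.from_euler('z',q[2]).as_matrix().T+[q[0],q[1],0]
f=lambda q:np.r_[(proj('scene',T(q,PS))-uS).ravel(),(proj('side',T(q,PD))-uD).ravel()]
r=least_squares(f,[.55,.1,0],loss='soft_l1'); q=r.x; print(q); print(np.round(f(q).reshape(-1,2),1))
for a in (0,.38): print('pad',T(q,L([lev(a,.095,.07,-.006)])),'tip',T(q,L([lev(a,.132,.07,-.006)])),'inyaw',q[2]+.36-a)
for t,z in(('clamp',0),('clamp_pad',.07)): print(t,[(d['at'],d['score']) for d in models.mark_of(t,'side')])
print(proj('side',T(q,L([[0,0,0],lev(0,.095,.07,-.006)]))))
E
python3 f1.py
```

```text
[ 0.57675916  0.20572888 -0.29643529]
[[-2.  -0.7]
 [ 0.7 -0.6]
 [ 0.6 -0.2]
 [-0.9 -0.6]
 [-0.3 -0.6]
 [ 0.5 -2.1]
 [-1.   0.4]
 [-1.   0.5]
 [ 0.8 -1. ]
 [-1.6 -0.7]
 [-0.2 -1.3]
 [-0.5  1. ]
 [-0.4 -0.3]]
pad [[0.51559728 0.24197241 0.07      ]] tip [[0.51324697 0.27889768 0.07      ]] inyaw 0.06356471216217052
pad [[0.55147982 0.2396958  0.07      ]] tip [[0.56299351 0.27485878 0.07      ]] inyaw -0.3164352878378295
clamp [([286.0, 247.1], 0.97), ([326.2, 207.3], 0.51)]
clamp_pad [([304.3, 239.5], 0.8)]
[[284.38746974 248.26592325]
 [303.29896939 238.77821931]]
```

```bash
cat > go.py <<'E'
from fit import *
Q=L([0.57675916,0.20572888,-0.29643529])
HB=.0125
def target(a,g,z=.07,s=.095,sgn=1,q=Q):
    p=lev(a,s,z,-.006-HB-g); p=R.from_euler('z',q[2]).apply(p)+[q[0],q[1],0]
    psi=q[2]+.36-a; x=L([0,0,-1.]); y=sgn*L([np.cos(psi),np.sin(psi),0]); return p,np.c_[x,y,np.cross(x,y)]
def delta(p,M):
    s=ctrl.get_obs(); M0=R.from_euler('xyz',s['eef_rot']).as_matrix()
    t=M0.T@(p-s['ee_pos'])/.025; w=R.from_matrix(M0.T@M).as_rotvec()/np.deg2rad(5); return np.round(t,2),np.round(w,2)
def st():
    s=ctrl.get_obs(); print(s['time_s'],s['ee_pos'].round(4),s['force'].round(2),s['qpos'].round(2),s['grip_width'])
E
python3 - <<'E'
from go import *
st(); print(R.from_euler('xyz',ctrl.get_obs()['eef_rot']).as_matrix().round(3))
for sgn in (1,-1): print(sgn,target(0,.04,.15)[0],delta(*target(0,.04,.15,sgn=sgn)))
E
```

```text
0.7 [ 0.1279 -0.5349  0.2245] [-0.03  0.43  0.24] [-1.4   0.3   1.52 -0.    1.32 -0.07] 0.09393983055184567
[[-0.     0.233 -0.973]
 [-0.    -0.973 -0.233]
 [-1.     0.     0.   ]]
1 [0.46320331 0.23863751 0.15      ] (array([  2.98, -26.97, -20.24]), array([-16.04,   0.  ,   0.  ]))
-1 [0.46320331 0.23863751 0.15      ] (array([  2.98, -26.97, -20.24]), array([19.96,  0.  , -0.  ]))
```

>>> arm_command([
  {"translation": [0,-0.5,-0.7],"turn": [-0.4,0,0]},
  {"translation": [0,-1.3,-1.8],"turn": [-1,0,0]},
  {"translation": [0,-2.2,-3.1],"turn": [-1.8,0,0]},
  {"translation": [0,-3.1,-4.4],"turn": [-2.5,0,0]},
  {"translation": [0,-4.0,-5.7],"turn": [-3.2,0,0]},
  {"translation": [0,-4.9,-7.0],"turn": [-4,0,0]},
  {"translation": [0,-5.8,-8.3],"turn": [-4.8,0,0]},
  {"translation": [0,-6.7,-9.5],"turn": [-5.5,0,0]},
  {"translation": [0,-7.6,-10.8],"turn": [-6.3,0,0]},
  {"translation": [0,-8.5,-12],"turn": [-7,0,0]},
  {"translation": [0,-9.4,-13.2],"turn": [-7.6,0,0]},
  {"translation": [0,-10.3,-14.4],"turn": [-8,0,0]},
], gripper=0, force=5)

```text
time_s: 1.7
ee_pos: [0.4191, -0.199, 0.2247]
eef_rot: [1.649, 1.57, -0.557]
force: [-0.1, -0.7, 0.5]
grip_width: 0.0174
```

```bash
python3 - <<'E'
from go import *
st(); print(delta(*target(0,.05,.15)))
E
```

```text
1.7 [ 0.4191 -0.199   0.2247] [-0.1  -0.71  0.52] [-0.52  0.11  1.75 -0.    1.28  0.11] 0.01741007636731955
(array([  2.98,  -9.27, -14.88]), array([-8.  ,  0.  , -0.01]))
```

>>> arm_command([
  {"translation": [0,-0.4,-0.7],"turn": [-0.4,0,0]},
  {"translation": [0,-1.1,-1.8],"turn": [-1,0,0]},
  {"translation": [0,-1.9,-3.1],"turn": [-1.8,0,0]},
  {"translation": [0,-2.7,-4.4],"turn": [-2.5,0,0]},
  {"translation": [0,-3.5,-5.7],"turn": [-3.2,0,0]},
  {"translation": [0,-4.4,-7.1],"turn": [-4,0,0]},
  {"translation": [0,-5.3,-8.5],"turn": [-4.8,0,0]},
  {"translation": [0.3,-6.2,-9.9],"turn": [-5.5,0,0]},
  {"translation": [0.8,-7.1,-11.3],"turn": [-6.3,0,0]},
  {"translation": [1.4,-7.9,-12.7],"turn": [-7,0,0]},
  {"translation": [2.2,-8.7,-14],"turn": [-7.6,0,0]},
  {"translation": [3.0,-9.3,-14.9],"turn": [-8,0,0]},
], gripper=0)

```text
time_s: 2.7
ee_pos: [0.4534, 0.2397, 0.1494]
eef_rot: [1.961, 1.569, 0.455]
force: [0.7, -0.4, -0.2]
grip_width: 0.0003
```

```bash
python3 - <<'E'
from go import *
st(); print(delta(*target(0,.04,.07)))
for n in('scene','side','wrist'): snap(n,n+'2.png')
a=cv2.imread('pics/scene2.png')[90:290,290:490]; b=cv2.imread('pics/side2.png')[130:290,230:430]
cv2.imwrite('pics/c3.png',np.hstack([cv2.resize(a,(400,400)),cv2.resize(b,(400,320))[:, :].copy() if 0 else cv2.copyMakeBorder(cv2.resize(b,(400,320)),0,80,0,0,0)]))
E
```

```text
2.7 [0.4534 0.2397 0.1494] [ 0.68 -0.44 -0.2 ] [0.41 0.29 1.71 0.   1.13 0.35] 0.0003465251686242313
(array([3.18, 0.38, 0.07]), array([ 0.01, -0.01, -0.02]))
```

View pics/c3.png

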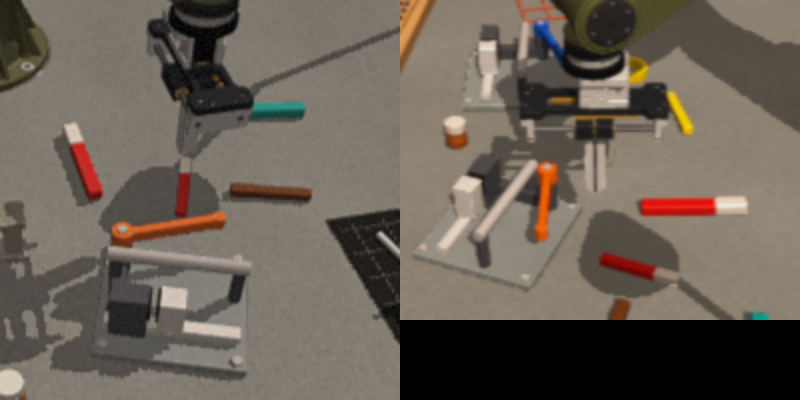

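View pics/wrist2.png

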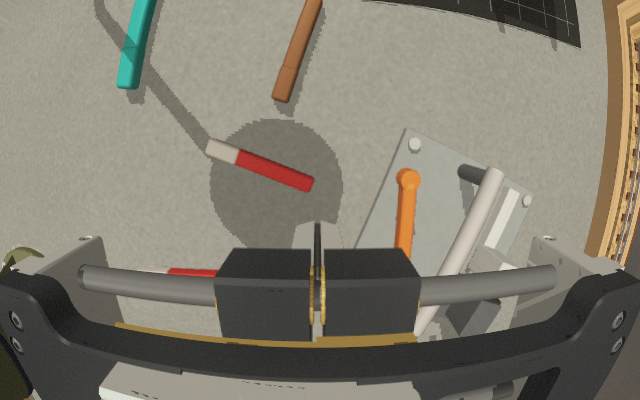

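>>> arm_command([
  {"translation": [0.5,0,0],"turn": [0,0,0]},
  {"translation": [1.3,0,0],"turn": [0,0,0]},
  {"translation": [2.1,0,0],"turn": [0,0,0]},
  {"translation": [2.8,0.1,0],"turn": [0,0,0]},
  {"translation": [3.18,0.4,0.05],"turn": [0,0,0]},
  {"translation": [3.18,0.7,0.05],"turn": [0,0,0]},
  {"translation": [3.18,1.0,0.05],"turn": [0,0,0]},
  {"translation": [3.18,1.3,0.05],"turn": [0,0,0]},
  {"translation": [3.18,1.4,0.05],"turn": [0,0,0]},
  {"translation": [3.18,1.4,0.05],"turn": [0,0,0]},
])

```text
time_s: 3.68
ee_pos: [0.4891, 0.2378, 0.0707]
eef_rot: [1.892, 1.569, 0.381]
force: [0.5, 0.3, 0.4]
grip_width: 0.0002
```

```bash
python3 - <<'E'
from go import *
st(); print(delta(*target(0,.0,.07)))
for n in('scene','side'): snap(n,n+'3.png')
a=cv2.imread('pics/scene3.png')[130:260,320:450]; b=cv2.imread('pics/side3.png')[170:300,230:360]
cv2.imwrite('pics/c4.png',np.hstack([cv2.resize(a,(400,400),interpolation=2),cv2.resize(b,(400,400),interpolation=2)]))
E
```

```text
3.6833 [0.4891 0.2378 0.0707] [0.54 0.3  0.38] [ 0.39  0.46  1.68 -0.    0.99  0.33] 0.00021395422302755137
(array([ 0.03,  0.57, -0.1 ]), array([-0.04, -0.  , -0.02]))
```

View pics/c4.png

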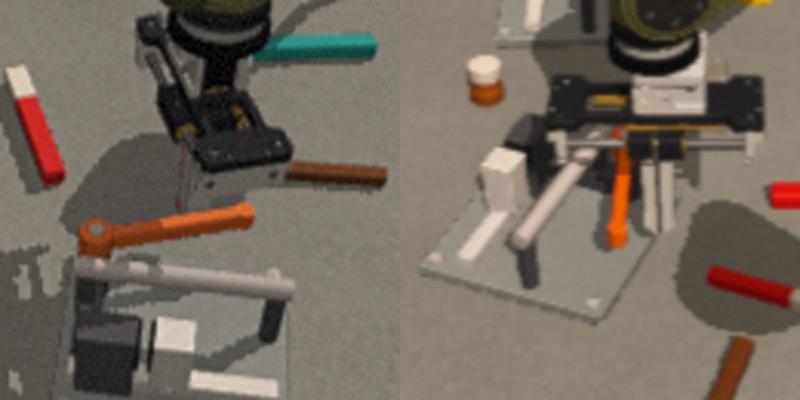

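>>> arm_command([
  {"translation": [0.03,0.1,-0.05],"turn": [0,0,0]},
  {"translation": [0.03,0.2,-0.1],"turn": [0,0,0]},
  {"translation": [0.03,0.3,-0.1],"turn": [0,0,0]},
  {"translation": [0.03,0.38,-0.1],"turn": [0,0,0]},
  {"translation": [0.03,0.44,-0.1],"turn": [0,0,0]},
  {"translation": [0.03,0.48,-0.1],"turn": [0,0,0]},
  {"translation": [0.03,0.5,-0.1],"turn": [0,0,0]},
  {"translation": [0.03,0.52,-0.1],"turn": [0,0,0]},
])

```text
time_s: 4.45
ee_pos: [0.5011, 0.2411, 0.0692]
eef_rot: [-1.35, 1.571, -2.861]
force: [-0.1, -0.0, -0.1]
grip_width: 0.0008
```

```bash
python3 - <<'E'
from go import *
st(); print(delta(*target(0,.0,.07)))
E
```

```text
4.45 [0.5011 0.2411 0.0692] [-0.06 -0.01 -0.13] [0.38 0.49 1.65 0.   1.   0.32] 0.0008472823066069171
(array([-0.03,  0.08,  0.  ]), array([-0.04,  0.  ,  0.  ]))
```

>>> arm_command([
  {"translation": [0,0.04,0],"turn": [0,0,0]},
  {"translation": [0,0.08,0],"turn": [0,0,0]},
  {"translation": [0,0.11,0],"turn": [0,0,0]},
  {"translation": [0,0.14,0],"turn": [0,0,0]},
])

```text
time_s: 4.78
ee_pos: [0.5046, 0.2413, 0.0692]
eef_rot: [-0.416, 1.571, -1.926]
force: [-1.2, 0.3, 0.7]
grip_width: 0.0004
```

>>> arm_command([
  {"translation": [0,0.03,0],"turn": [0,0,0]},
  {"translation": [0,0.06,0],"turn": [0,0,0]},
  {"translation": [0,0.08,0],"turn": [0,0,0]},
])

```text
time_s: 5.03
ee_pos: [0.5063, 0.2415, 0.0692]
eef_rot: [-1.524, 1.57, -3.035]
force: [-3.8, 1.2, 2.3]
grip_width: 0.0006
```

```bash
python3 - <<'E'
from go import *
st()
for a in np.arange(0,.42,.05): print(round(a,2),*delta(*target(a,-.001,.07)))
E
```

```text
5.0333 [0.5063 0.2415 0.0692] [-3.82  1.18  2.34] [0.38 0.5  1.63 0.   1.01 0.32] 0.0006003779042056715
0.0 [-0.03 -0.09  0.01] [-0.04  0.    0.01]
0.05 [-0.03  0.1  -0.03] [0.54 0.   0.01]
0.1 [-0.03  0.3  -0.05] [1.11 0.   0.01]
0.15 [-0.03  0.49 -0.06] [1.68 0.   0.01]
0.2 [-0.03  0.68 -0.06] [2.26 0.   0.01]
0.25 [-0.03  0.88 -0.05] [2.83 0.   0.01]
0.3 [-0.03  1.07 -0.04] [3.4  0.   0.01]
0.35 [-0.03  1.26 -0.01] [3.97 0.   0.01]
0.4 [-0.03  1.45  0.03] [4.55 0.   0.01]
```

>>> arm_command([
  {"translation": [0,0.04,-0.01],"turn": [0.15,0,0]},
  {"translation": [0,0.1,-0.02],"turn": [0.35,0,0]},
  {"translation": [0,0.16,-0.03],"turn": [0.55,0,0]},
  {"translation": [0,0.22,-0.04],"turn": [0.75,0,0]},
  {"translation": [0,0.28,-0.05],"turn": [0.95,0,0]},
  {"translation": [0,0.34,-0.05],"turn": [1.15,0,0]},
  {"translation": [0,0.4,-0.06],"turn": [1.35,0,0]},
  {"translation": [0,0.46,-0.06],"turn": [1.55,0,0]},
  {"translation": [0,0.52,-0.06],"turn": [1.75,0,0]},
  {"translation": [0,0.58,-0.06],"turn": [1.95,0,0]},
  {"translation": [0,0.64,-0.06],"turn": [2.1,0,0]},
  {"translation": [0,0.68,-0.06],"turn": [2.25,0,0]},
])

```text
time_s: 6.03
ee_pos: [0.5235, 0.2442, 0.0692]
eef_rot: [-2.109, 1.57, 2.466]
force: [-5.7, 1.1, 3.0]
grip_width: 0.0001
```

```bash
python3 - <<'E'
from go import *
st()
for a in np.arange(0.15,.42,.05): print(round(a,2),*delta(*target(a,-.001,.07)))
for n in('scene','side'): snap(n,n+'4.png')
a=cv2.imread('pics/scene4.png')[130:260,320:450]; b=cv2.imread('pics/side4.png')[170:300,230:360]
cv2.imwrite('pics/c5.png',np.hstack([cv2.resize(a,(400,400),interpolation=2),cv2.resize(b,(400,400),interpolation=2)]))
E
```

```text
6.0333 [0.5235 0.2442 0.0692] [-5.71  1.08  3.  ] [0.37 0.53 1.58 0.   1.03 0.51] 0.00011892625309556165
0.15 [-0.03 -0.2   0.05] [-0.59 -0.    0.  ]
0.2 [-0.03 -0.01  0.01] [-0.02 -0.    0.  ]
0.25 [-0.03  0.18 -0.02] [ 0.56 -0.    0.  ]
0.3 [-0.03  0.37 -0.04] [ 1.13 -0.    0.  ]
0.35 [-0.03  0.57 -0.05] [ 1.7 -0.   0. ]
0.4 [-0.03  0.76 -0.06] [ 2.28 -0.    0.  ]
```

View pics/c5.png

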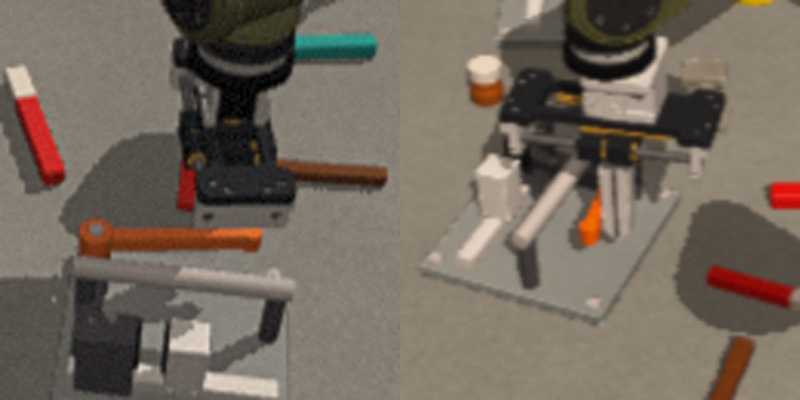

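>>> arm_command([
  {"translation": [0,0.04,-0.01],"turn": [0.12,0,0]},
  {"translation": [0,0.09,-0.01],"turn": [0.28,0,0]},
  {"translation": [0,0.14,-0.02],"turn": [0.43,0,0]},
  {"translation": [0,0.19,-0.02],"turn": [0.58,0,0]},
  {"translation": [0,0.24,-0.03],"turn": [0.73,0,0]},
  {"translation": [0,0.29,-0.03],"turn": [0.88,0,0]},
  {"translation": [0,0.34,-0.04],"turn": [1.03,0,0]},
  {"translation": [0,0.39,-0.04],"turn": [1.18,0,0]},
  {"translation": [0,0.44,-0.04],"turn": [1.33,0,0]},
  {"translation": [0,0.48,-0.05],"turn": [1.45,0,0]},
  {"translation": [0,0.5,-0.05],"turn": [1.5,0,0]},
])

```text
time_s: 7.05
ee_pos: [0.5359, 0.2441, 0.0692]
eef_rot: [-2.459, 1.57, 1.985]
force: [-5.7, 3.3, 2.9]
grip_width: 0.0006
```

```bash
python3 - <<'E'
from go import *
st()
for a in np.arange(0.3,.46,.02): print(round(a,2),*delta(*target(a,-.001,.07)))
E
```

```text
7.05 [0.5359 0.2441 0.0692] [-5.68  3.3   2.93] [0.36 0.55 1.55 0.   1.04 0.63] 0.000599717195053854
0.3 [-0.03 -0.12  0.03] [-0.37 -0.01  0.01]
0.32 [-0.03 -0.04  0.02] [-0.14 -0.01  0.01]
0.34 [-0.03  0.03  0.01] [ 0.09 -0.01  0.01]
0.36 [-0.03  0.11 -0.01] [ 0.32 -0.01  0.01]
0.38 [-0.03  0.19 -0.02] [ 0.55 -0.01  0.01]
0.4 [-0.03  0.26 -0.03] [ 0.78 -0.01  0.01]
0.42 [-0.03  0.34 -0.04] [ 1.01 -0.01  0.01]
0.44 [-0.03  0.42 -0.04] [ 1.24 -0.01  0.01]
0.46 [-0.03  0.49 -0.05] [ 1.47 -0.01  0.01]
```

Force 6.6 N in plane; about 4–5 mm to go. Creep on in small steps.

>>> arm_command([
  {"translation": [0,0.03,0],"turn": [0.1,0,0]},
  {"translation": [0,0.06,0],"turn": [0.2,0,0]},
  {"translation": [0,0.09,-0.01],"turn": [0.3,0,0]},
  {"translation": [0,0.12,-0.01],"turn": [0.38,0,0]},
])

```text
time_s: 7.38
ee_pos: [0.5389, 0.2438, 0.0692]
eef_rot: [-2.698, 1.57, 1.713]
force: [-6.0, 6.9, 0.4]
grip_width: 0.0007
```

>>> arm_command([
  {"translation": [0,0.02,0],"turn": [0.06,0,0]},
  {"translation": [0,0.04,0],"turn": [0.12,0,0]},
])

```text
time_s: 7.55
ee_pos: [0.5398, 0.2436, 0.0692]
eef_rot: [-2.85, 1.569, 1.551]
force: [-6.1, 7.4, 1.3]
grip_width: 0.0004
```

>>> arm_command([
  {"translation": [0,0.02,0],"turn": [0.06,0,0]},
  {"translation": [0,0.04,0],"turn": [0.08,0,0]},
])

```text
time_s: 7.72
ee_pos: [0.5407, 0.2435, 0.0692]
eef_rot: [-2.839, 1.569, 1.555]
force: [-4.7, 7.9, 1.1]
grip_width: 0.0003
```

```bash
python3 - <<'E'
from go import *
st(); s=ctrl.get_obs(); print(s['moment'],s['ee_pos'])
for n in('scene','side','wrist'): snap(n,n+'5.png')
st()
a=cv2.imread('pics/scene5.png')[130:260,320:450]; b=cv2.imread('pics/side5.png')[170:300,230:360]
cv2.imwrite('pics/c6.png',np.hstack([cv2.resize(a,(400,400),interpolation=2),cv2.resize(b,(400,400),interpolation=2)]))
E
```

```text
7.7167 [0.5407 0.2435 0.0692] [-4.67  7.86  1.08] [0.36 0.56 1.54 0.   1.04 0.68] 0.00034056098731564087
[1.41692954 0.8151193  0.11718905] [0.54074113 0.24346875 0.06916911]
7.8667 [0.5408 0.2435 0.0692] [-4.85  8.5   1.33] [0.36 0.56 1.54 0.   1.04 0.68] 0.00027977759067954416
```

View pics/c6.png

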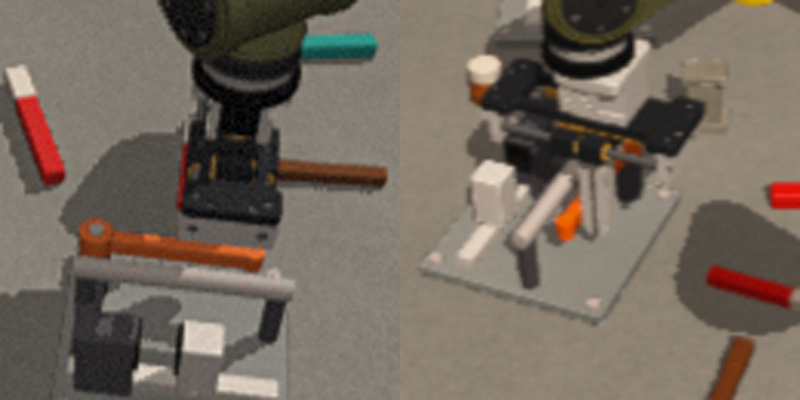

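View pics/wrist5.png

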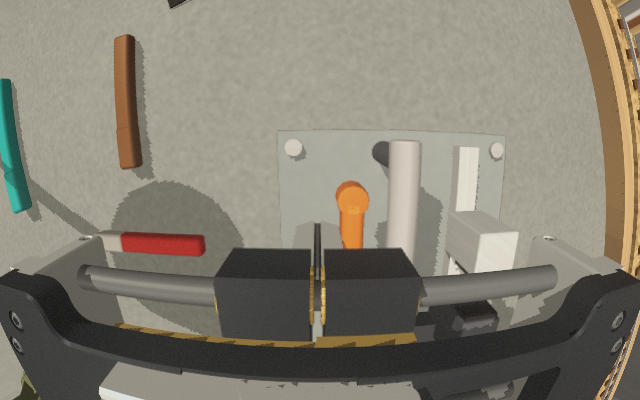

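>>> arm_command([
  {"translation": [0,0.02,-0.02],"turn": [0.03,0,0]},
  {"translation": [0,0.04,-0.04],"turn": [0.06,0,0]},
])

```text
time_s: 8.03
ee_pos: [0.5417, 0.2434, 0.0691]
eef_rot: [-1.488, 1.57, 2.901]
force: [-11.0, 1.1, 3.6]
grip_width: 0.0004
```

>>> arm_command([
  {"translation": [0,0.02,0],"turn": [0.03,0,0]},
  {"translation": [0,0.04,0],"turn": [0.06,0,0]},
])

```text
time_s: 8.2
ee_pos: [0.5419, 0.2434, 0.0691]
eef_rot: [-1.42, 1.568, 2.963]
force: [-16.4, 5.7, 7.6]
grip_width: 0.0003
```

>>> arm_command([
  {"translation": [0,-0.01,0],"turn": [0,0,0]},
  {"translation": [0,-0.01,0],"turn": [0,0,0]},
  {"translation": [0,-0.01,0],"turn": [0,0,0]},
  {"translation": [0,-0.01,0],"turn": [0,0,0]},
])

```text
time_s: 8.53
ee_pos: [0.5418, 0.2434, 0.0691]
eef_rot: [-1.434, 1.568, 2.95]
force: [-12.2, 3.9, 5.4]
grip_width: 0.0005
```

```bash
python3 - <<'E'
from go import *
st()
for n in('scene','side','wrist'): snap(n,n+'6.png')
st()
print(delta(*target(.38,-.001,.07)))
a=cv2.imread('pics/scene6.png')[180:230,330:430]; b=cv2.imread('pics/wrist6.png')[100:280,240:540]
cv2.imwrite('pics/c7.png',np.vstack([cv2.resize(a,(600,300),interpolation=2),cv2.resize(b,(500,300),interpolation=2)[:,:].copy() if 0 else cv2.resize(b,(600,300))]))
E
```

```text
8.5333 [0.5418 0.2434 0.0691] [-12.17   3.87   5.41] [0.36 0.56 1.53 0.   1.05 0.69] 0.0004505323511970985
8.6833 [0.5418 0.2434 0.0691] [-12.87   3.87   5.76] [0.36 0.56 1.53 0.   1.05 0.69] 0.00016395390669098195
(array([-0.04, -0.05,  0.02]), array([-0.14,  0.  ,  0.03]))
```

View pics/c7.png

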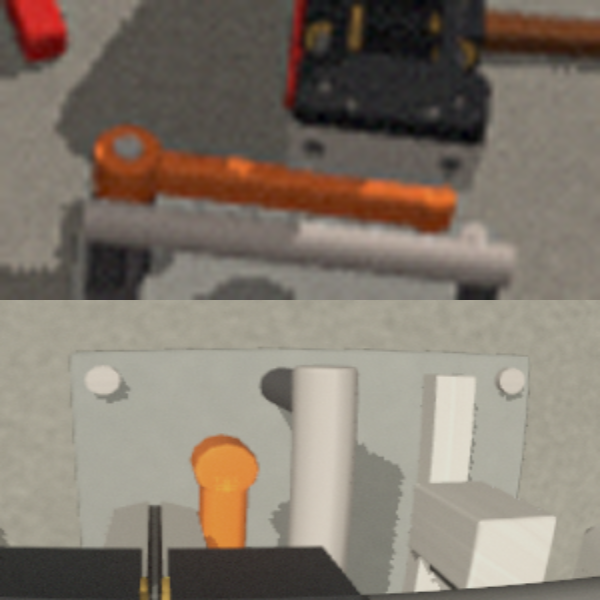

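>>> arm_command([
  {"translation": [0,0,0],"turn": [0,0,0]},
  {"translation": [0,0,0],"turn": [0,0,0]},
  {"translation": [0,0,0],"turn": [0,0,0]},
  {"translation": [0,0,0],"turn": [0,0,0]},
  {"translation": [0,0,0],"turn": [0,0,0]},
  {"translation": [0,0,0],"turn": [0,0,0]},
  {"translation": [0,0,0],"turn": [0,0,0]},
  {"translation": [0,0,0],"turn": [0,0,0]},
  {"translation": [0,0,0],"turn": [0,0,0]},
  {"translation": [0,0,0],"turn": [0,0,0]},
])

```text
time_s: 9.52
ee_pos: [0.5418, 0.2434, 0.0691]
eef_rot: [-1.434, 1.568, 2.949]
force: [-13.3, 4.8, 6.0]
grip_width: 0.0006
```

```bash
python3 - <<'E'
from go import *
st()
for a in np.arange(.38,-.05,-.04): print(round(a,2),*delta(*target(a,-.001,.07)))
E
```

```text
9.5167 [0.5418 0.2434 0.0691] [-13.26   4.81   5.97] [0.36 0.56 1.53 0.   1.05 0.69] 0.0005983293443491635
0.38 [-0.04 -0.05  0.02] [-0.14  0.    0.03]
0.34 [-0.04 -0.2   0.06] [-0.6   0.    0.03]
0.3 [-0.04 -0.35  0.09] [-1.06  0.    0.03]
0.26 [-0.04 -0.5   0.14] [-1.52  0.    0.03]
0.22 [-0.04 -0.64  0.19] [-1.97  0.    0.03]
0.18 [-0.03 -0.78  0.25] [-2.43  0.    0.03]
0.14 [-0.03 -0.93  0.31] [-2.89  0.    0.03]
0.1 [-0.03 -1.07  0.38] [-3.35 -0.    0.03]
0.06 [-0.03 -1.2   0.45] [-3.81 -0.    0.03]
0.02 [-0.03 -1.33  0.53] [-4.27 -0.    0.03]
-0.02 [-0.03 -1.46  0.61] [-4.72 -0.    0.03]
```

>>> arm_command([
  {"translation": [0,-0.03,0.01],"turn": [-0.1,0,0]},
  {"translation": [0,-0.07,0.02],"turn": [-0.22,0,0]},
  {"translation": [0,-0.12,0.04],"turn": [-0.37,0,0]},
  {"translation": [0,-0.17,0.05],"turn": [-0.52,0,0]},
  {"translation": [0,-0.23,0.06],"turn": [-0.7,0,0]},
  {"translation": [0,-0.29,0.08],"turn": [-0.88,0,0]},
  {"translation": [0,-0.35,0.09],"turn": [-1.06,0,0]},
  {"translation": [0,-0.41,0.11],"turn": [-1.25,0,0]},
  {"translation": [0,-0.47,0.13],"turn": [-1.43,0,0]},
  {"translation": [0,-0.53,0.15],"turn": [-1.61,0,0]},
  {"translation": [0,-0.59,0.17],"turn": [-1.8,0,0]},
  {"translation": [0,-0.64,0.19],"turn": [-1.97,0,0]},
])

```text
time_s: 10.52
ee_pos: [0.5259, 0.2441, 0.0692]
eef_rot: [-2.863, 1.57, 1.694]
force: [-5.2, 5.2, 1.6]
grip_width: 0.0005
```

```bash
python3 - <<'E'
from go import *
st()
for a in np.arange(.22,-.08,-.04): print(round(a,2),*delta(*target(a,-.001,.069)))
E
```

```text
10.5167 [0.5259 0.2441 0.0692] [-5.16  5.16  1.63] [0.37 0.53 1.58 0.   1.03 0.53] 0.0005212573250676926
0.22 [ 0.01 -0.03  0.01] [ 0.   -0.01  0.  ]
0.18 [ 0.01 -0.18  0.04] [-0.46 -0.01  0.  ]
0.14 [ 0.01 -0.33  0.07] [-0.91 -0.01  0.  ]
0.1 [ 0.01 -0.48  0.12] [-1.37 -0.01  0.  ]
0.06 [ 0.01 -0.63  0.17] [-1.83 -0.01  0.  ]
0.02 [ 0.01 -0.77  0.22] [-2.29 -0.01  0.  ]
-0.02 [ 0.01 -0.92  0.28] [-2.75 -0.01  0.  ]
-0.06 [ 0.01 -1.06  0.35] [-3.21 -0.01  0.  ]
```

Still in contact, following. Continue toward home.

>>> arm_command([
  {"translation": [0,-0.05,0],"turn": [-0.15,0,0]},
  {"translation": [0,-0.11,0.01],"turn": [-0.33,0,0]},
  {"translation": [0,-0.17,0.02],"turn": [-0.52,0,0]},
  {"translation": [0,-0.23,0.03],"turn": [-0.7,0,0]},
  {"translation": [0,-0.29,0.04],"turn": [-0.88,0,0]},
  {"translation": [0,-0.35,0.06],"turn": [-1.07,0,0]},
  {"translation": [0,-0.41,0.08],"turn": [-1.25,0,0]},
  {"translation": [0,-0.47,0.1],"turn": [-1.43,0,0]},
  {"translation": [0,-0.53,0.12],"turn": [-1.6,0,0]},
  {"translation": [0,-0.58,0.13],"turn": [-1.75,0,0]},
  {"translation": [0,-0.62,0.15],"turn": [-1.88,0,0]},
  {"translation": [0,-0.65,0.16],"turn": [-1.98,0,0]},
])

```text
time_s: 11.52
ee_pos: [0.5094, 0.2423, 0.0692]
eef_rot: [3.092, 1.57, 1.538]
force: [-4.7, 2.6, 1.7]
grip_width: 0.0003
```

>>> arm_command([
  {"translation": [0,-0.03,0.01],"turn": [-0.1,0,0]},
  {"translation": [0,-0.06,0.02],"turn": [-0.2,0,0]},
  {"translation": [0,-0.09,0.02],"turn": [-0.3,0,0]},
])

```text
time_s: 11.77
ee_pos: [0.5072, 0.2417, 0.0692]
eef_rot: [3.008, 1.57, 1.48]
force: [-4.9, 1.8, 0.7]
grip_width: 0.0006
```

>>> arm_command([
  {"translation": [0,-0.03,0],"turn": [-0.1,0,0]},
  {"translation": [0,-0.05,0],"turn": [-0.15,0,0]},
  {"translation": [0,-0.07,0],"turn": [-0.15,0,0]},
])

```text
time_s: 12.02
ee_pos: [0.5055, 0.2413, 0.0692]
eef_rot: [-0.595, 1.571, -2.11]
force: [-4.7, 0.4, 0.5]
grip_width: 0.0003
```

>>> arm_command([
  {"translation": [0,-0.02,0],"turn": [0,0,0]},
  {"translation": [0,-0.04,0],"turn": [0,0,0]},
  {"translation": [0,-0.06,0],"turn": [0,0,0]},
])

```text
time_s: 12.27
ee_pos: [0.5044, 0.2413, 0.0693]
eef_rot: [1.633, 1.57, 0.118]
force: [0.2, 0.2, -0.4]
grip_width: 0.0004
```

>>> arm_command([
  {"translation": [0,-0.04,0],"turn": [0,0,0]},
  {"translation": [0,-0.1,0],"turn": [0,0,0]},
  {"translation": [0,-0.25,0],"turn": [0,0,0]},
  {"translation": [0,-0.5,0],"turn": [0,0,0]},
  {"translation": [0,-0.9,0],"turn": [0,0,0]},
  {"translation": [0,-1.4,0],"turn": [0,0,0]},
  {"translation": [-0.4,-1.8,0],"turn": [0,0,0]},
  {"translation": [-1.2,-2.1,0],"turn": [0,0,0]},
  {"translation": [-2.2,-2.3,0],"turn": [0,0,0]},
  {"translation": [-3.2,-2.4,0],"turn": [0,0,0]},
  {"translation": [-4,-2.4,0],"turn": [0,0,0]},
  {"translation": [-4,-2.4,0],"turn": [0,0,0]},
])

```text
time_s: 13.27
ee_pos: [0.4449, 0.2386, 0.1732]
eef_rot: [1.933, 1.565, 0.418]
force: [-0.7, -0.1, 0.8]
grip_width: 0.0001
```

```bash
python3 - <<'E'
from go import *
st()
for n in('scene','side'): snap(n,n+'8.png')
A=[cv2.imread('pics/%s%d.png'%(n,i)) for n in('scene','side') for i in(1,8)]
c=[A[0][130:320,150:470],A[1][130:320,150:470],A[2][130:290,230:390],A[3][130:290,230:390]]
cv2.imwrite('pics/c8.png',np.vstack([np.hstack([cv2.resize(x,(400,237)) for x in c[:2]]),np.hstack([cv2.resize(x,(350,350)) for x in c[2:]]+[np.zeros((350,100,3),np.uint8)])]))
d=[cv2.absdiff(A[0],A[1]).max(2),cv2.absdiff(A[2],A[3]).max(2)]
print((d[0][195:215,345:405]>50).sum(),(d[1][205:260,270:310]>50).sum())
hsv=[cv2.cvtColor(x,cv2.COLOR_BGR2HSV) for x in A]
for h,(r0,r1,c0,c1) in zip(hsv,[(190,220,340,410)]*2+[(205,255,290,315)]*2):
    w=h[r0:r1,c0:c1]; m=(w[...,0]>6)&(w[...,0]<16)&(w[...,1]>170)&(w[...,2]>90); y,x=np.nonzero(m); print(m.sum(),x.mean()+c0,y.mean()+r0)
E
```

```text
13.2667 [0.4449 0.2386 0.1732] [-0.67 -0.13  0.8 ] [ 0.42  0.25  1.71 -0.    1.17  0.36] 0.00010601997153273545
0 63
406 372.8965517241379 203.7487684729064
411 372.7080291970803 203.8126520681265
236 301.79661016949154 229.1949152542373
244 301.92622950819674 228.64344262295083
```

View pics/c8.png

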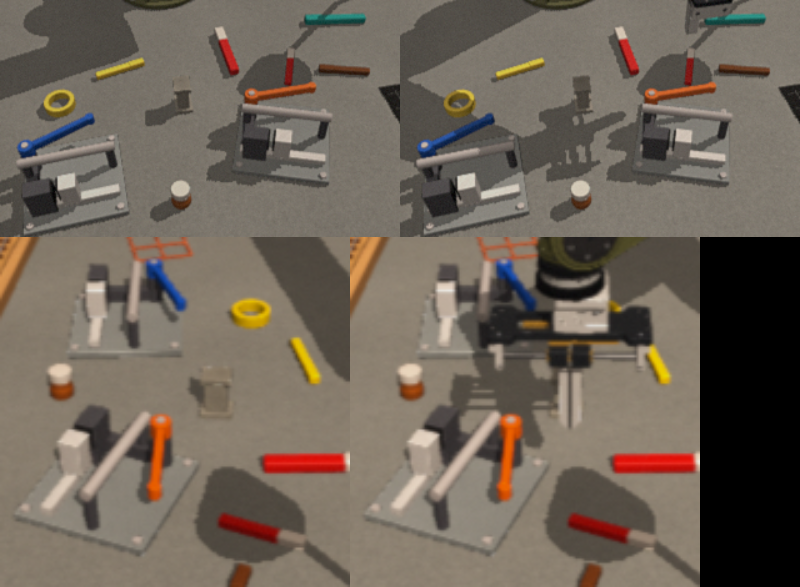

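The orange lever is back at its first position (centroid (372.7, 203.8) against (372.9, 203.7) in the scene picture), the other things are unmoved, and the tool is clear.

```bash
python3 -c "
from station import ctrl
print(ctrl.hand_in())"
```

```text
the job is handed in; nothing more can be done
None
```

I pressed the orange lever onto its stop, held it there, eased it back home under the fingers and moved clear. The job was handed in at about 13.4 s; no verdict was reported.

- **Pressing:** I used the back of one closed finger, on the lever's outer face. The force rose to about 7 N along the travel. At the stop it climbed sharply to about 17 N while the tool moved only 0.2 mm, at the fitted 0.38 rad position (within about 1 mm).
- **Holding:** I kept it on the stop for about 1.3 s at 13–17 N.
- **Easing out:** The finger stayed in contact the whole way at about 15 to 20 mm/s. Contact ended with the force dropping from 4.7 N to 0 in the last millimetre, where it had started on the way in.
- **Final checks:** The lever's centroid matches the first picture to 0.2 px in the scene camera and about 0.6 px in the side camera. The bar, the blue-lever clamp and the loose things look unmoved in the scene view. In the side view the arm hides the pier and part of the tape. The wrist force was near zero, with the fingers about 6 cm behind the lever and raised.
- **One disagreement:** Close to the stop a sideways force of about 7 N built up along the lever. The moments pointed to friction at the finger contact, not to a second contact. I relieved it with a 1 mm shift along the lever.

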